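# Balance a covered linear stage on a narrow yoke

## Task

The heavy carriage inside the covered blue linear stage is parked somewhere unseen. Find by small trial lifts where along its length the stage balances, then lift it there, clear of its two-pad rest and level, and set it gently between the cheeks of the yellow yoke so that it stays balanced level on the yoke alone when let go. Never let it tip steeply (more than 10 degrees), never bang it or press it with more than 30 N on rest or yoke, and leave the lens, post clamp and screwdriver where they lie.

Things in the scene. Friction and masses are not known exactly. Their poses are not given: they have to be found in the camera images.
- stage_mid (a point): Centre (half-way along, across and up) of the loose covered linear stage: a closed straight bar 360 long (its x), 30 wide (its y), 50 high (its z, up), blue, with a black motor block flush at its +x end. Underside 25 below. Weighs 0.6 to 0.9 kg. A heavy carriage is locked inside, unseen and not shifting: the balance point is anywhere up to 90 either side of here along x, on the centre line.
- stage_top (a point): Middle of the stage's top face (25 above its centre): steel strip with ticks every 20, the thick red one here. Grip across the 30 width from above, in the upper half, within 110 of the middle, so that fingertips stay clear of the yoke cheeks. Gripped off-balance, the stage turns in the fingers or keeps its heavy end on the rest; a firm grip can hold it level even so, with a moment on the wrist.
- rest: Fixed rest under the stage at the start: aluminium strip 340 x 30 x 8 along its x and two orange pads with black tops, each 20 long (x) by 44 wide (y), centred at x = -150 and +150, tops 30 above the bench. Origin: middle of its underside; z up. The stage lies along the rest's x, up to 15 off.
- yoke_seat (a point): Centre of the flat seat of the fixed yellow yoke on a steel post, 60 above the bench; z up. The seat is only 18 long along its x (the stage lies along this, either way round): the balance point must be within 9 of its centre or the stage tips. Cheeks along both y sides rise 8 above the seat, 36 apart inside, 5 thick. Black base 75 x 75 x 10 below.
- lens: Bystander: lens in a black round mount, diameter 38, 16 high; origin centre of underside.
- post_clamp: Bystander: aluminium post clamp block 50 x 35 x 30 with a brass screw; origin centre of underside.
- driver_grip (a point): Bystander: middle of the handle of a red screwdriver about 170 long lying on the bench.
Not all that is in view belongs to the job. Of the things that look like the part that bears yoke_seat, take the one that is nearest to the robot's base at the start.

How it is judged:
By the outcome, as a careful person would: the job done as asked, in the order asked, and still so for the second after the job is handed in, with the robot touching nothing.
It also fails if it takes over 70 s, if anything falls off the work surface, if the arm or the gripper's body presses on something with over 40 N, if the wrist force passes 120 N, or if a joint passes its speed limit or range.

## Robot

A 7-joint arm with a two-finger parallel gripper is mounted at the origin on the work surface. World frame = base frame: x ahead of the robot, y to its left, z up, the work surface at z = 0. Lengths are in m, angles in rad, forces in N, time in s.
With the tool pointing down it reaches from about 0.35 to 0.775 m from the base axis. Payload 3.1 kg.
Tool frame: the origin (TCP) lies at the very end of the fingers, on their centre line; the grasp point (between the pads) lies env.grasp_offset behind it (env.grasp_offset is the distance from the TCP to the grasp point, in m); z points along the fingers, y is the line along which they close (so a half turn about z gives the same grasp; the last joint's range is limited). The gripper opens to 85 mm and grips with 20 to 120 N. Pads are 22 mm wide; open, the fingers measure 114 mm over their backs; the gripper's body (76 mm by 85 mm) begins 54 mm behind the grasp point. The pads swing forward as they close: fully open they stand 13 mm farther back than shut.
Start: joints at [-1.375, 0.311, 0.014, 1.512, -0.004, 1.319, -0.027], TCP at [0.13, 0.535, 0.231] pointing down, gripper open.
Joint ranges: [-2.7, 2.7], [-0.3, 1.91], [-1.27, 1.3], [0.12, 2.57], [-1.44, 4.58], [0.2, 2.03], [-3.05, 3.05]. Speed limits (rad/s): [2.79, 2.79, 3.14, 3.14, 3.14, 3.14, 3.14].

## Interface

Orientations are given as a rotation vector (axis times angle).
In Python, from bench import env gives the robot as it stands.
- The arm moves only by the tool servo_tool, never from a script. Its argument "series" is a list of rows, each a list of 3 entries, a list of its own where there are three numbers: the shift along the world's x, y, z in mm, then the turn, a rotation vector about the world's x, y, z in rad, then the finger opening in mm, from 0 to 85.4. In form: [[[tx, ty, tz], [wx, wy, wz], gripper], ...]. A call has exactly 8 rows; each row shifts and turns the commanded pose from where the row before left it; what a row does not reach is not made up. A row lasts 1/8 s, in which the tool goes at most 62.5 mm and 10.7 degrees, less where a joint would pass 70% of its speed; a pose out of reach is approached as far as the arm can. A call with a gripper value outside its range is refused whole. The fingers move at their own pace and stop on an object; "grip_force" is the grip in N (left out, the last holds). Time passes only in rows, so rows that do not move let the fingers close, or fill a call up. It gives the time, the measured TCP pose, the force, the opening and the grip force at its end, in the units of the state.
- env.get_obs(): the state, without advancing time (a new reading comes with each control period).
- env.read_camera(name): name is "scene" or "top" or "wrist"; returns a dict with "color" (480x640x3 uint8, blue, green, red), "intrinsics" (3x3 intrinsics, pixels), "origin" and "attitude" of the camera in the world; the wrist camera has in their place "mount" (4x4, takes a point from camera to tool coordinates, whose origin is the TCP and whose axes are the flange's). Camera axes: x right, y down, z forward; pixel columns grow to the right and rows downward; lengths in m; the calibration is good to about 2 mm. A picture is of the moment at which its call begins: read the wrist's pose just before it. There is no depth.
- env.job_done(): hands the job in; it is judged then, once.
The state is a dict: "time": time; "joint_pos": joint angles; "joint_vel": joint speeds; "joint_torque": joint torques, N m; "tool_pos": TCP position; "ee_rot": TCP orientation; "ft_force": force on the tool from outside, world axes, zero at the start; "wrist_torque": the same for the moment, N m; "width": finger opening in m; "grip_force": force on a finger pad.
Only numpy, scipy, OpenCV 4.12 (cv2) and the standard library are available. Lean on these libraries where they do the work, as an engineer would, in place of code of your own. Each camera call takes 0.05 s, during which the arm holds its last target. There are 200 camera calls.

## Working session

There is one attempt and no reset: what is moved stays moved. The work goes in short steps, Python scripts to look and compute and a tool call to move; the robot and the scene stay as the last step left them, time stands still between calls to the robot, and variables do not carry over. Pictures are saved under pics/ and viewed, at most 10 in all, crops included, and the job is handed in when it is done.

Besides the shell and the picture viewer there is one more tool, called after "Emit:" as name(argument=value, ...) on one line, values as JSON. servo_tool: Moves the arm, as the interface text tells. Its arguments: {"type":"object","properties":{"series":{"type":"array","items":{"type":"array"}},"grip_force":{"type":"number"}},"required":["series"]}

```bash
mkdir -p pics; ls; python3 - <<'E'
from bench import env
import cv2,numpy as np
o=env.get_obs(); print({k:np.round(v,3) for k,v in o.items()}, env.grasp_offset)
for n in("scene","top"):
    c=env.read_camera(n); cv2.imwrite(f"pics/{n}0.png",c["color"]); print(n,c["intrinsics"],c["origin"],c["attitude"])
c=env.read_camera("wrist"); print(c["mount"],c["intrinsics"])
E
```

```text
pics
{'time': np.float64(0.0), 'joint_pos': array([-1.375,  0.312,  0.014,  1.513, -0.004,  1.319, -0.027]), 'joint_vel': array([ 0.003,  0.001,  0.001,  0.001,  0.002,  0.001, -0.   ]), 'joint_torque': array([-0.0000e+00, -3.7989e+01,  1.4600e-01, -2.3060e+01,  1.2000e-02,
        1.4000e-02, -0.0000e+00]), 'tool_pos': array([0.129, 0.534, 0.23 ]), 'ee_rot': array([-0.372, -3.119,  0.004]), 'ft_force': array([-0.754, -0.116, -0.597]), 'wrist_torque': array([-0.023,  0.03 , -0.032]), 'grip_force': np.float64(0.0), 'width': np.float64(0.085)} 0.0187
scene [[505.50992522   0.         322.99856951]
 [  0.         505.50992522 237.87358202]
 [  0.           0.           1.        ]] [1.07273886 0.60960287 0.60316118] [-0.97452929 -2.4066632   1.12337501]
top [[568.41830949   0.         318.16340999]
 [  0.         568.41830949 239.68896264]
 [  0.           0.           1.        ]] [0.48393881 0.13571993 1.28365123] [-2.18152166  2.12455811 -0.13316177]
[[ 1.31900312e-03 -9.55510169e-01 -2.94955213e-01  7.52855869e-02]
 [ 9.99998924e-01  1.07073049e-03  1.00322968e-03 -1.53666149e-03]
 [-6.42778624e-04 -2.94956218e-01  9.55510553e-01 -1.43615277e-01]
 [ 0.00000000e+00  0.00000000e+00  0.00000000e+00  1.00000000e+00]] [[382.80402217   0.         325.39316553]
 [  0.         382.80402217 240.5112708 ]
 [  0.           0.           1.        ]]
```

View pics/top0.png

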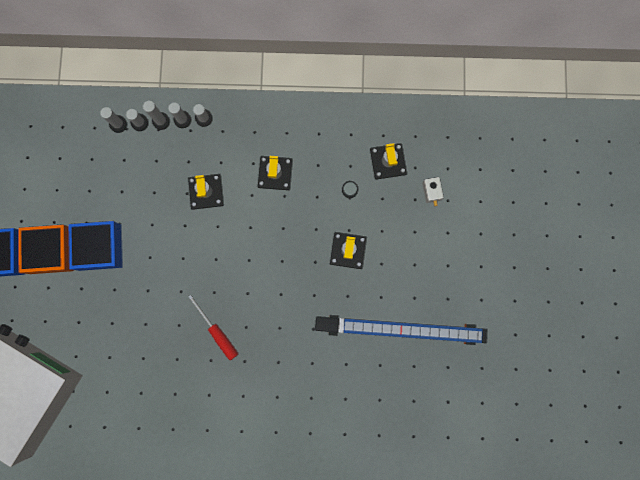

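View pics/scene0.png

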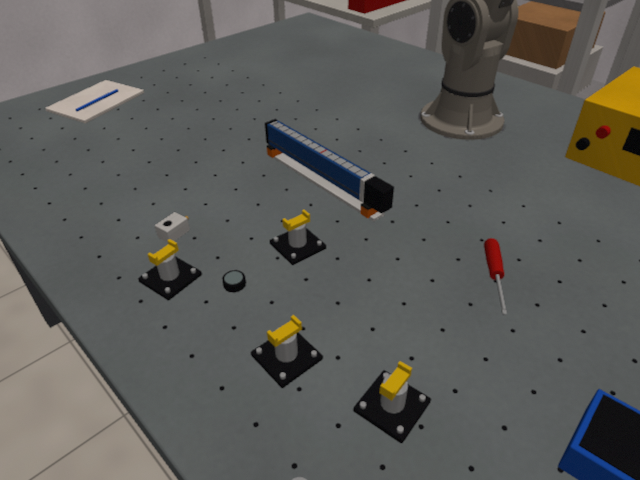

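The top view shows four yellow yokes, at pixels (205,187), (275,168), (390,155) and (349,247). The stage runs from its motor at (315,324) to (487,336), with the red tick at about (401,329). The lens is at (350,188), the clamp at (434,189) and the driver at (223,342). Next I convert these to world positions.

```bash
cat > h.py <<'E'
from bench import env
import cv2,numpy as np
from scipy.spatial.transform import Rotation as R
def cam(n):
    o=env.get_obs(); c=env.read_camera(n); K=c["intrinsics"]
    if n=="wrist":
        T=np.eye(4);T[:3,:3]=R.from_rotvec(o["ee_rot"]).as_matrix();T[:3,3]=o["tool_pos"];T=T@c["mount"]
        Rm,t=T[:3,:3],T[:3,3]
    else: Rm,t=R.from_rotvec(c["attitude"]).as_matrix(),np.array(c["origin"])
    return c["color"],K,Rm,t
def ray(C,px,z):
    _,K,Rm,t=C; d=Rm@np.linalg.inv(K)@np.array([px[0],px[1],1.]); return t+d*(z-t[2])/d[2]
def proj(C,P):
    _,K,Rm,t=C; q=K@(Rm.T@(np.array(P)-t)); return q[:2]/q[2]
def blobs(C,m,z,amin=30):
    n,l,s,c=cv2.connectedComponentsWithStats(m.astype(np.uint8)); r=[]
    for i in range(1,n):
        if s[i,4]<amin: continue
        ys,xs=np.where(l==i); P=np.array([ray(C,p,z)[:2] for p in zip(xs,ys)]); mu=P.mean(0)
        w,v=np.linalg.eigh(np.cov((P-mu).T)); r.append((np.round(c[i]),s[i,4],np.round(mu,4),np.round(np.sqrt(12*w),4),round(np.degrees(np.arctan2(v[1,1],v[0,1])),1)))
    return r
E
python3 - <<'E'
from h import *
C=cam("top"); print("base px",proj(C,[0,0,0]))
print(C[2].round(2))
h=cv2.cvtColor(C[0],cv2.COLOR_BGR2HSV); H,S,V=cv2.split(h)
print("yellow");[print(*b) for b in blobs(C,(H>20)&(H<35)&(S>150),.064)]
print("blue");[print(*b) for b in blobs(C,(H>100)&(H<125)&(S>120),.075)]
print("red");[print(*b) for b in blobs(C,((H<8)|(H>172))&(S>120),.08,3)]
m=((V>120)&(np.arange(480)[:,None]>310)&(np.arange(480)[:,None]<350)&(np.arange(640)>338)&(np.arange(640)<486)); print("strip");[print(*b) for b in blobs(C,cv2.morphologyEx(m.astype(np.uint8),cv2.MORPH_CLOSE,np.ones((1,5))),.08)]
im=C[0][225:355,300:500]; cv2.imwrite("pics/crop1.png",cv2.resize(im,None,fx=4,fy=4,interpolation=cv2.INTER_CUBIC))
for n,p,z in[("yoke",(349,247),.06),("a",(205,187),.06),("b",(275,168),.06),("c",(390,155),.06),("lens",(350,188),.016),("clamp",(434,189),.03)]: q=ray(C,p,z);print(n,q.round(3),np.hypot(*q[:2]))
E
```

```text
base px [377.45314065 543.56337664]
[[ 0.03 -0.99  0.13]
 [-1.   -0.03  0.01]
 [-0.   -0.13 -0.99]]
yellow
[391. 154.] 187 [ 0.835  -0.0119] [0.0193 0.0501] -170.2
[273. 166.] 186 [0.8005 0.2478] [0.0188 0.0505] 177.4
[200. 186.] 189 [0.753  0.4044] [0.0192 0.0497] -172.3
[349. 247.] 189 [0.6264 0.076 ] [0.0187 0.0498] 173.2
blue
[100. 247.] 980 [0.6117 0.6094] [0.1228 0.1326] 100.7
[ 12. 253.] 479 [0.5941 0.7982] [0.0331 0.1155] -175.5
[414. 325.] 344 [ 0.4646 -0.063 ] [0.0064 0.2974] 87.2
[413. 336.] 313 [ 0.4405 -0.0613] [0.0047 0.292 ] 87.4
red
[ 64. 228.] 3 [0.6496 0.6884] [   nan 0.0075] -175.2
[ 40. 229.] 4 [0.6461 0.7386] [0.     0.0096] 91.5
[ 55. 228.] 3 [0.6491 0.7077] [0.     0.0074] 91.5
[ 18. 247.] 35 [0.6062 0.7832] [   nan 0.0764] -174.6
[ 28. 230.] 7 [0.6433 0.7652] [0.     0.0161] 91.5
[ 65. 231.] 3 [0.6425 0.6856] [0.002  0.0082] 120.5
[ 64. 244.] 3 [0.6159 0.6848] [0.0029 0.0054] 47.7
[222. 342.] 417 [0.4185 0.3371] [0.0224 0.0791] -141.2
[401. 330.] 9 [ 0.4531 -0.0349] [0.0021 0.0185] 177.0
strip
[409. 330.] 2062 [ 0.4541 -0.0515] [0.0306 0.2999] 87.2
yoke [0.627 0.076 0.06 ] 0.6316440740908004
a [0.751 0.395 0.06 ] 0.8489296477102775
b [0.798 0.243 0.06 ] 0.8342899383690088
c [ 0.834 -0.011  0.06 ] 0.8343259269788864
lens [0.767 0.074 0.016] 0.7709171408723848
clamp [ 0.767 -0.114  0.03 ] 0.7752291438095039h.py:20: RuntimeWarning: invalid value encountered in sqrt
  w,v=np.linalg.eigh(np.cov((P-mu).T)); r.append((np.round(c[i]),s[i,4],np.round(mu,4),np.round(np.sqrt(12*w),4),round(np.degrees(np.arctan2(v[1,1],v[0,1])),1)))
```

View pics/crop1.png

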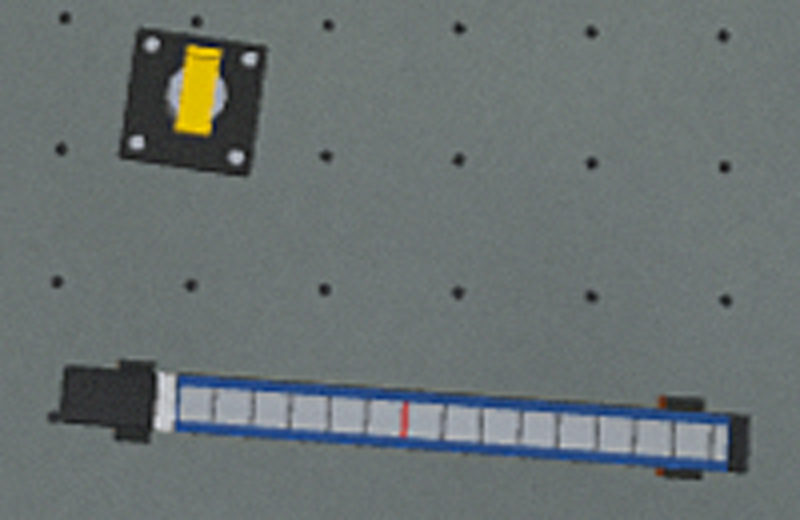

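I choose the yoke at pixel (349,247), world (0.626, 0.076), 0.63 m from the base. The other three are over 0.83 m away. In the crop it is clean, with its x axis at about 83°. The stage's red tick is at (0.453, -0.035), its yaw is about 87°, and the motor is towards +y. I'll go above the stage's middle.

Emit:
servo_tool(series=[[[20,-36,-2],[0,0,-0.086],85],[[20,-36,-2],[0,0,-0.086],85],[[20,-36,-2],[0,0,-0.086],85],[[20,-36,-2],[0,0,-0.086],85],[[20,-36,-2],[0,0,-0.086],85],[[20,-36,-2],[0,0,-0.086],85],[[20,-36,-2],[0,0,-0.086],85],[[20,-36,-2],[0,0,-0.086],85]])

```text
time: 1.2
tool_pos: [0.29, 0.2452, 0.2152]
ee_rot: [1.407, 2.809, 0.001]
ft_force: [0.2, 0.6, 0.3]
width: 0.0851
grip_force: 0.0
```

Emit:
servo_tool(series=[[[20,-36,-2],[0,0,-0.086],85],[[20,-36,-2],[0,0,-0.086],85],[[20,-36,-2],[0,0,-0.086],85],[[20,-36,-2],[0,0,-0.086],85],[[20,-36,-2],[0,0,-0.086],85],[[20,-36,-2],[0,0,-0.086],85],[[20,-36,-2],[0,0,-0.086],85],[[24,7,0],[0,0,-0.086],85]])

```text
time: 2.2
tool_pos: [0.4537, -0.0029, 0.2016]
ee_rot: [2.28, 2.16, -0.001]
ft_force: [-0.7, 0.9, 0.1]
width: 0.085
grip_force: 0.0
```

```bash
python3 - <<'E'
from h import *
o=env.get_obs(); print({k:np.round(o[k],4) for k in('time','tool_pos','ee_rot','joint_pos','ft_force','wrist_torque')})
C=cam("wrist"); cv2.imwrite("pics/w1.png",C[0])
M=R.from_rotvec(o['ee_rot']).as_matrix(); print("yaw x",np.degrees(np.arctan2(M[1,0],M[0,0])))
h=cv2.cvtColor(C[0],cv2.COLOR_BGR2HSV); H,S,V=cv2.split(h)
print("red");[print(*b) for b in blobs(C,((H<8)|(H>172))&(S>120),.08,20)]
print("blue");[print(*b) for b in blobs(C,(H>100)&(H<125)&(S>120),.08,100)]
print("yellow");[print(*b) for b in blobs(C,(H>20)&(H<35)&(S>150),.064)]
print("tick guess px",proj(C,[.453,-.035,.08]))
E
```

```text
{'time': np.float64(2.2), 'tool_pos': array([ 0.4537, -0.0029,  0.2016]), 'ee_rot': array([ 2.2797e+00,  2.1599e+00, -9.0000e-04]), 'joint_pos': array([-0.6644,  0.1515,  0.7155,  1.8283, -0.1051,  1.2   ,  0.0297]), 'ft_force': array([-0.7088,  0.9099,  0.116 ]), 'wrist_torque': array([ 0.1259, -0.0172, -0.0152])}
yaw x 86.90948689654404
red
blue
[317. 331.] 725 [ 0.4428 -0.0883] [0.0029 0.206 ] 87.1
[349. 336.] 646 [ 0.4672 -0.0938] [0.0028 0.1967] 87.2
yellow
[574. 102.] 1890 [0.6296 0.0752] [0.017  0.0504] 173.5
tick guess px [326.8257656  271.36392596]
```

View pics/w1.png

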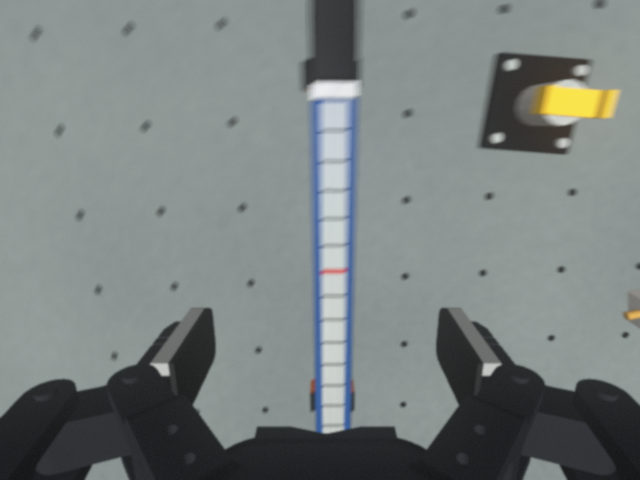

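The wrist view shows the stage centred between the fingers, with the red tick at (334,271) and the yoke at (574,102). I'll go down to just above the stage's middle and remeasure with the arm still.

Emit:
servo_tool(series=[[[1,-8,-15],[0,0,0.005],85],[[1,-8,-15],[0,0,0],85],[[0,-8,-15],[0,0,0],85],[[0,-8,-15],[0,0,0],85],[[0,0,-15],[0,0,0],85],[[0,0,-10],[0,0,0],85],[[0,0,0],[0,0,0],60],[[0,0,0],[0,0,0],60]], grip_force=20)

```text
time: 3.25
tool_pos: [0.456, -0.0303, 0.1166]
ee_rot: [2.262, 2.179, 0.001]
ft_force: [-0.4, 0.1, 0.2]
width: 0.0602
grip_force: 0.0
```

```bash
python3 - <<'E'
from h import *
C=cam("wrist")
o=env.get_obs(); print({k:np.round(o[k],4) for k in('time','tool_pos','ee_rot','joint_vel','ft_force','wrist_torque')})
cv2.imwrite("pics/w2.png",C[0])
h=cv2.cvtColor(C[0],cv2.COLOR_BGR2HSV); H,S,V=cv2.split(h)
print("blue");[print(*b) for b in blobs(C,(H>100)&(H<125)&(S>120),.08,100)]
print("red");[print(*b) for b in blobs(C,((H<12)|(H>168))&(S>70),.08,10)]
print("yellow");[print(*b) for b in blobs(C,(H>20)&(H<35)&(S>150),.064)]
C=cam("top");h=cv2.cvtColor(C[0],cv2.COLOR_BGR2HSV); H,S,V=cv2.split(h)
print("tick guess px",proj(C,[.453,-.035,.08]))
E
```

```text
{'time': np.float64(3.3), 'tool_pos': array([ 0.4561, -0.0303,  0.1168]), 'ee_rot': array([2.2621e+00, 2.1789e+00, 1.5000e-03]), 'joint_vel': array([-0.0001, -0.003 ,  0.0016, -0.0015, -0.0005, -0.0007,  0.0003]), 'ft_force': array([-0.1174, -0.2191,  0.3658]), 'wrist_torque': array([-0.0241, -0.0364,  0.0194])}
blue
[326. 210.] 8092 [ 0.4569 -0.0024] [0.0417 0.2076] 87.6
red
[288.  27.] 26 [0.4444 0.0823] [0.0016 0.0027] 110.7
[326. 286.] 192 [ 0.4558 -0.0365] [0.0031 0.0179] 176.5
yellow
[632.  39.] 669 [0.6012 0.0753] [0.0076 0.0178] 94.2
tick guess px [400.93215312 329.93741672]
```

Emit:
servo_tool(series=[[[0,-3,-15],[0,0,0],60],[[0,-3,-15],[0,0,0],60],[[0,0,-15],[0,0,0],60],[[0,0,-10],[0,0,0],60],[[0,0,-6],[0,0,0],60],[[0,0,0],[0,0,0],25],[[0,0,0],[0,0,0],25],[[0,0,0],[0,0,0],25]], grip_force=50)

```text
time: 4.35
tool_pos: [0.4558, -0.0365, 0.0557]
ee_rot: [2.263, 2.178, 0.001]
ft_force: [-0.5, -0.2, 0.5]
width: 0.0292
grip_force: 50.1
```

```bash
cat > f.py <<'E'
from h import *
def avg(n=4):
    L=[]
    for i in range(n):
        o=env.get_obs(); L.append(np.r_[o["ft_force"],o["wrist_torque"]])
        if i<n-1: env.read_camera("top")
    M=R.from_rotvec(o['ee_rot']).as_matrix()
    print(round(o['time'],2),"tcp",o["tool_pos"].round(4),"w",round(o["width"],4),"grip",round(float(o["grip_force"]),1),"yaw %.1f tilt %s"%(np.degrees(np.arctan2(M[1,0],M[0,0])),M[:2,2].round(4)))
    print("mean",np.mean(L,0).round(3),"sd",np.std(L,0).round(3))
E
python3 -c "
from f import *
avg()"
```

```text
4.5 tcp [ 0.4559 -0.0365  0.0557] w 0.029 grip 50.2 yaw 87.8 tilt [0.0009 0.0002]
mean [-0.5   -0.347  1.231 -0.015  0.154 -0.071] sd [0.342 0.168 0.553 0.033 0.025 0.016]
```

Emit:
servo_tool(series=[[[0,0,1],[0,0,0],25],[[0,0,1],[0,0,0],25],[[0,0,1],[0,0,0],25],[[0,0,1],[0,0,0],25],[[0,0,0],[0,0,0],25],[[0,0,0],[0,0,0],25],[[0,0,0],[0,0,0],25],[[0,0,0],[0,0,0],25]])

```text
time: 5.5
tool_pos: [0.4555, -0.0365, 0.0593]
ee_rot: [-2.263, -2.179, 0.0]
ft_force: [-0.6, 0.1, -7.2]
width: 0.0293
grip_force: 49.8
```

```bash
python3 -c "
from f import *
avg(5)
C=cam('scene'); cv2.imwrite('pics/s1.png',cv2.resize(C[0][60:260,200:440],None,fx=3,fy=3))"
```

```text
5.7 tcp [ 0.4555 -0.0365  0.0593] w 0.029 grip 49.8 yaw 87.8 tilt [ 0. -0.]
mean [-7.800e-02 -1.120e-01 -7.106e+00  5.550e-01 -4.800e-02  2.000e-03] sd [0.335 0.478 0.131 0.014 0.026 0.017]
```

View pics/s1.png

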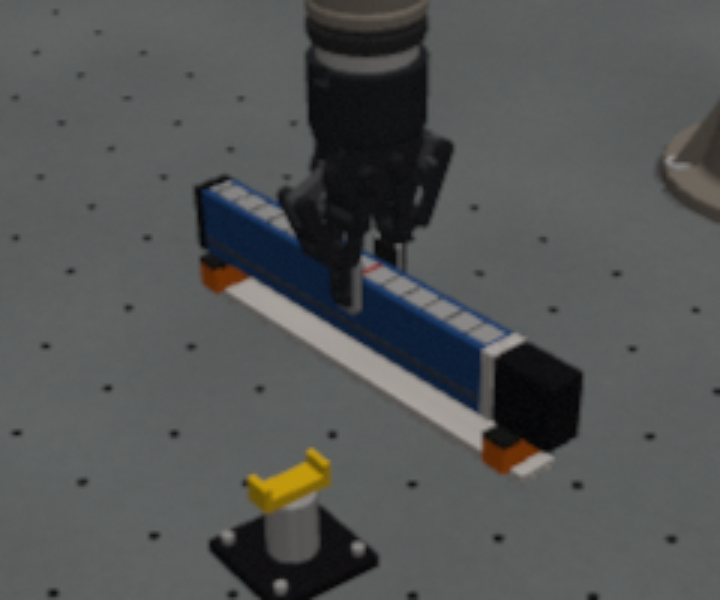

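The motor end is off its pad. The load is 7.1 N with a moment of 0.57 N·m, so the heavy side is at stage -x, about 80 mm from the middle. I'll set it down, regrip 82 mm towards -x and try again.

Emit:
servo_tool(series=[[[0,0,-1],[0,0,0],25],[[0,0,-1],[0,0,0],25],[[0,0,-1],[0,0,0],25],[[0,0,-1],[0,0,0],25],[[0,0,0],[0,0,0],25],[[0,0,0],[0,0,0],60],[[0,0,0],[0,0,0],60],[[0,0,0],[0,0,0],60]])

```text
time: 6.75
tool_pos: [0.4562, -0.0369, 0.0556]
ee_rot: [2.262, 2.178, 0.001]
ft_force: [0.0, 0.1, 0.2]
width: 0.0599
grip_force: 0.0
```

Emit:
servo_tool(series=[[[-1,-21,0],[0,0,0],60],[[-1,-21,0],[0,0,0],60],[[-1,-20,0],[0,0,0],60],[[0,-20,0],[0,0,0],60],[[0,0,0],[0,0,0],60],[[0,0,0],[0,0,0],25],[[0,0,0],[0,0,0],25],[[0,0,0],[0,0,0],25]], grip_force=50)

```text
time: 7.75
tool_pos: [0.4525, -0.1172, 0.0553]
ee_rot: [-2.261, -2.18, -0.001]
ft_force: [-0.4, 1.7, 2.3]
width: 0.0291
grip_force: 50.5
```

```bash
python3 -c "
from f import *
avg(3)"
```

```text
7.85 tcp [ 0.4525 -0.1172  0.0554] w 0.0289 grip 50.6 yaw 87.9 tilt [-0.0003  0.0014]
mean [-0.741  1.963  2.517  0.372  0.168 -0.042] sd [0.465 0.217 0.181 0.07  0.023 0.03 ]
```

Emit:
servo_tool(series=[[[0,0,1],[0,0,0],25],[[0,0,1],[0,0,0],25],[[0,0,1],[0,0,0],25],[[0,0,1],[0,0,0],25],[[0,0,0],[0,0,0],25],[[0,0,0],[0,0,0],25],[[0,0,0],[0,0,0],25],[[0,0,0],[0,0,0],25]])

```text
time: 8.85
tool_pos: [0.4525, -0.1185, 0.0593]
ee_rot: [2.263, 2.179, 0.0]
ft_force: [0.1, -0.1, -7.2]
width: 0.029
grip_force: 49.8
```

```bash
python3 -c "
from f import *
avg(8)
C=cam('wrist'); cv2.imwrite('pics/w3.png',C[0])"
```

```text
9.2 tcp [ 0.4525 -0.1185  0.0593] w 0.0293 grip 49.7 yaw 87.8 tilt [ 0. -0.]
mean [-5.200e-02  3.390e-01 -6.754e+00 -1.700e-02 -2.000e-03  1.000e-03] sd [0.428 0.451 0.367 0.029 0.03  0.027]
```

View pics/w3.png

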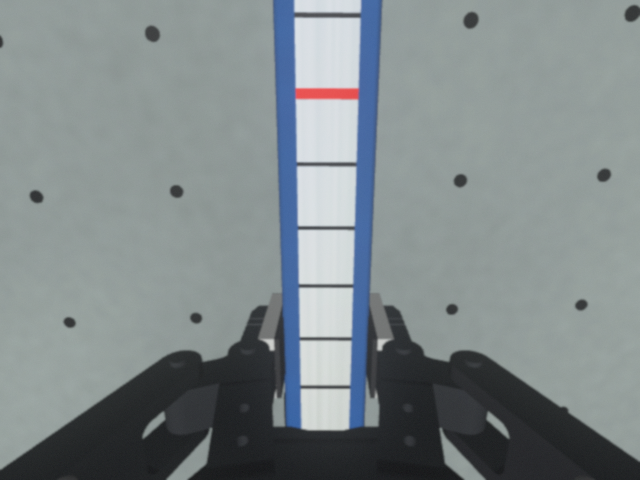

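In the wrist view the stage is held straight, with the red tick at (327,94) and the fingers on either side of the strip. The moment is about 0, so this point is at balance to within about 3 mm. I'll lift clear, move partway and turn to the yoke's angle for a close look.

Emit:
servo_tool(series=[[[0,0,4],[0,0,0],25],[[0,0,8],[0,0,0],25],[[0,0,10],[0,0,0],25],[[0,0,10],[0,0,0],25],[[0,0,10],[0,0,0],25],[[0,0,10],[0,0,0],25],[[0,0,8],[0,0,0],25],[[0,0,4],[0,0,0],25]])

```text
time: 10.25
tool_pos: [0.4528, -0.1185, 0.1239]
ee_rot: [2.263, 2.178, 0.001]
ft_force: [-0.2, -1.3, -6.9]
width: 0.0288
grip_force: 50.1
```

Emit:
servo_tool(series=[[[4,10,0],[0,0,-0.01],25],[[8,20,0],[0,0,-0.01],25],[[12,22,0],[0,0,-0.015],25],[[12,22,0],[0,0,-0.015],25],[[12,22,0],[0,0,-0.015],25],[[8,16,0],[0,0,-0.014],25],[[4,8,0],[0,0,0],25],[[0,0,0],[0,0,0],25]])

```text
time: 11.25
tool_pos: [0.5124, 0.0025, 0.1228]
ee_rot: [-2.345, -2.09, 0.001]
ft_force: [-0.3, -0.2, -7.5]
width: 0.029
grip_force: 50.1
```

Emit:
servo_tool(series=[[[0,8,0],[0,0,0],25],[[0,8,0],[0,0,0],25],[[0,4,0],[0,0,0],25],[[0,0,0],[0,0,0],25],[[0,0,0],[0,0,0],25],[[0,0,0],[0,0,0],25],[[0,0,0],[0,0,0],25],[[0,0,0],[0,0,0],25]])

```text
time: 12.25
tool_pos: [0.5125, 0.0214, 0.1233]
ee_rot: [2.348, 2.088, 0.0]
ft_force: [-0.1, -0.7, -6.5]
width: 0.0289
grip_force: 50.1
```

```bash
python3 -c "
from f import *
avg(10)
C=cam('wrist'); cv2.imwrite('pics/w4.png',C[0])
h=cv2.cvtColor(C[0],cv2.COLOR_BGR2HSV); H,S,V=cv2.split(h)
for z in (.06,.068): [print(*b) for b in blobs(C,(H>20)&(H<35)&(S>150),z,50)]
"
```

```text
12.7 tcp [0.5125 0.0216 0.1233] w 0.0293 grip 50.1 yaw 83.3 tilt [ 0.0001 -0.    ]
mean [-1.520e-01 -6.800e-02 -7.118e+00 -2.400e-02 -4.000e-03  3.000e-03] sd [0.464 0.47  0.484 0.033 0.028 0.014]
[536. 137.] 3503 [0.6292 0.0749] [0.0172 0.0543] 173.1
[536. 137.] 3503 [0.6251 0.0756] [0.0165 0.0522] 173.1
```

View pics/w4.png

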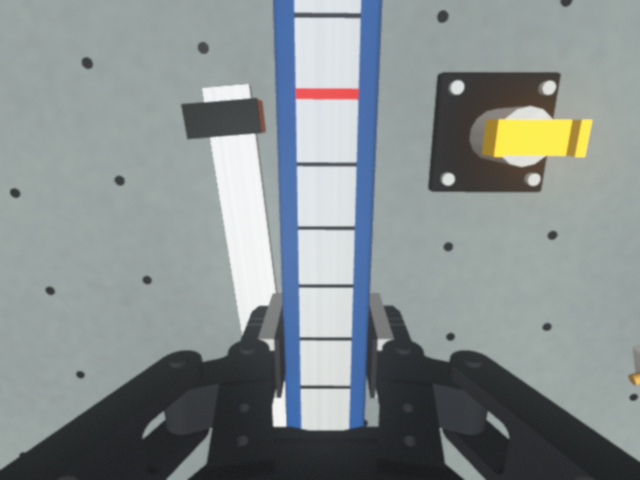

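The wrist view shows the stage level in the grip. The yoke is clear at (536,137), with its right cheek's outer edge at about column 592 and its base plate spanning about (430–560, 72–192). I'll pin down its centre from these.

```bash
python3 -c "
from f import *
C=cam('wrist')
R1=ray(C,(591,138),.068); print('right outer top',R1, 'centre',R1[:2]-.023*np.array([np.sin(np.radians(83.2)),-np.cos(np.radians(83.2))]))
h=cv2.cvtColor(C[0],cv2.COLOR_BGR2HSV); H,S,V=cv2.split(h)
m=np.zeros(V.shape,np.uint8); m[60:205,420:610]=(V[60:205,420:610]<75); 
cs,_=cv2.findContours(m,0,2); c=max(cs,key=cv2.contourArea); q=cv2.boxPoints(cv2.minAreaRect(c)); P=np.array([ray(C,p,.01) for p in q]); print(q.round(),P.round(4).tolist(),'centre',P.mean(0), np.linalg.norm(P[0]-P[1]),np.linalg.norm(P[1]-P[2]))
Y=(H>20)&(H<35)&(S>150); r=C[0][138,475:600]; print([int(v) for v in V[138,475:600]])
"
```

```text
right outer top [0.65264493 0.07210914 0.068     ] centre [0.62980672 0.07483243]
[[429. 190.]
 [429.  73.]
 [558.  73.]
 [558. 190.]] [[0.5854, 0.0436, 0.01], [0.5881, 0.1166, 0.01], [0.6674, 0.1074, 0.01], [0.6719, 0.0336, 0.01]] centre [0.62818247 0.07528457 0.01      ] 0.0730343290319009 0.07984364338790641
[118, 120, 118, 119, 119, 122, 123, 126, 136, 149, 156, 158, 157, 157, 159, 159, 158, 158, 159, 164, 187, 231, 250, 253, 253, 253, 253, 253, 253, 253, 253, 253, 253, 253, 253, 253, 253, 253, 253, 253, 253, 253, 253, 253, 253, 253, 253, 253, 253, 253, 253, 253, 254, 254, 254, 253, 253, 253, 253, 253, 253, 253, 254, 253, 254, 253, 253, 254, 254, 254, 253, 254, 253, 254, 253, 254, 254, 253, 253, 254, 254, 253, 254, 253, 253, 254, 254, 254, 253, 254, 253, 253, 252, 243, 207, 173, 165, 165, 164, 164, 165, 168, 193, 233, 250, 253, 253, 253, 253, 253, 253, 253, 251, 238, 198, 170, 167, 169, 170, 168, 169, 168, 169, 169, 169]
```

```bash
python3 -c "
from f import *
C=cam('wrist')
a,b=ray(C,(495.5,138),.068),ray(C,(589,138),.068); print(a,b,np.linalg.norm(a-b),(a+b)/2)
o=env.get_obs(); c=(a+b)/2; p=o['tool_pos']+.002*np.array([np.cos(np.radians(83.3)),np.sin(np.radians(83.3)),0]); print('go mm',(c-p)*1e3)
"
```

```text
[0.60499538 0.07764538 0.068     ] [0.65166286 0.07222637 0.068     ] 0.04698105491932561 [0.62832912 0.07493588 0.068     ]
go mm [115.59461128  51.3933731  -55.27946379]
```

Emit:
servo_tool(series=[[[6,3,0],[0,0,0],25],[[14,6,0],[0,0,0],25],[[19,8,0],[0,0,0],25],[[20,9,0],[0,0,0],25],[[20,9,0],[0,0,0],25],[[19,8,0],[0,0,0],25],[[12,5,0],[0,0,0],25],[[6,3,0],[0,0,0],25]])

```text
time: 13.85
tool_pos: [0.6293, 0.0735, 0.1227]
ee_rot: [-2.346, -2.089, 0.0]
ft_force: [-0.3, 0.3, -6.0]
width: 0.0294
grip_force: 50.3
```

Emit:
servo_tool(series=[[[0,0,-4],[0,0,0],25],[[0,0,-6],[0,0,0],25],[[0,0,-6],[0,0,0],25],[[0,0,-6],[0,0,0],25],[[0,0,-3],[0,0,0],25],[[0,0,0],[0,0,0],25],[[0,0,0],[0,0,0],25],[[0,0,0],[0,0,0],25]])

```text
time: 14.85
tool_pos: [0.6288, 0.0725, 0.0987]
ee_rot: [2.347, 2.088, 0.001]
ft_force: [-0.1, -0.7, -6.5]
width: 0.0289
grip_force: 50.3
```

```bash
python3 -c "
from f import *
avg(8)
C=cam('wrist'); cv2.imwrite('pics/w5.png',C[0])
h=cv2.cvtColor(C[0],cv2.COLOR_BGR2HSV); H,S,V=cv2.split(h)
[print(*b) for b in blobs(C,(H>20)&(H<35)&(S>150),.068,20)]
C=cam('scene'); cv2.imwrite('pics/s5.png',cv2.resize(C[0][110:300,190:430],None,fx=3.3,fy=3.1))
"
```

```text
15.2 tcp [0.6285 0.0725 0.0983] w 0.0293 grip 50.3 yaw 83.3 tilt [ 0.0001 -0.    ]
mean [-1.630e-01 -1.700e-01 -6.598e+00 -1.100e-02  3.000e-03  3.000e-03] sd [0.483 0.655 0.405 0.034 0.022 0.018]
[278. 274.] 145 [0.6059 0.0783] [0.0021 0.0178] 83.5
```

View pics/s5.png

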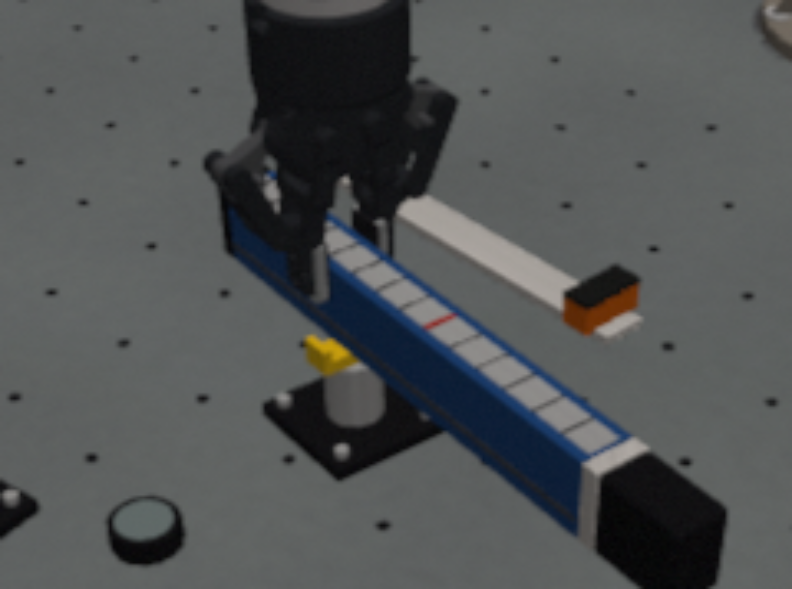

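The scene view shows the stage level and clear of the rest, over the yoke, with the near cheek visible at about (330,353). I'll lower it between the cheeks.

Emit:
servo_tool(series=[[[0,0,-2],[0,0,0],25],[[0,0,-2],[0,0,0],25],[[0,0,-2],[0,0,0],25],[[0,0,-2],[0,0,0],25],[[0,0,-1.5],[0,0,0],25],[[0,0,-0.5],[0,0,0],25],[[0,0,0],[0,0,0],25],[[0,0,0],[0,0,0],25]])

```text
time: 16.3
tool_pos: [0.6286, 0.0725, 0.0884]
ee_rot: [2.347, 2.088, 0.0]
ft_force: [-0.6, 0.6, -6.5]
width: 0.0291
grip_force: 50.3
```

Emit:
servo_tool(series=[[[0,0,-0.5],[0,0,0],25],[[0,0,-0.5],[0,0,0],25],[[0,0,-0.4],[0,0,0],25],[[0,0,-0.3],[0,0,0],25],[[0,0,0],[0,0,0],25],[[0,0,0],[0,0,0],25],[[0,0,0],[0,0,0],25],[[0,0,0],[0,0,0],25]])

```text
time: 17.3
tool_pos: [0.6285, 0.0726, 0.0866]
ee_rot: [2.347, 2.088, 0.0]
ft_force: [-0.5, -0.3, -6.7]
width: 0.0293
grip_force: 50.3
```

No contact yet, so I'll go down in fine steps.

Emit:
servo_tool(series=[[[0,0,-0.3],[0,0,0],25],[[0,0,-0.3],[0,0,0],25],[[0,0,-0.3],[0,0,0],25],[[0,0,0],[0,0,0],25],[[0,0,0],[0,0,0],25],[[0,0,0],[0,0,0],25],[[0,0,0],[0,0,0],25],[[0,0,0],[0,0,0],25]])

```text
time: 18.3
tool_pos: [0.6286, 0.0725, 0.0857]
ee_rot: [2.347, 2.088, 0.0]
ft_force: [0.5, 0.4, -6.8]
width: 0.029
grip_force: 50.3
```

Emit:
servo_tool(series=[[[0,0,-0.3],[0,0,0],25],[[0,0,-0.2],[0,0,0],25],[[0,0,-0.2],[0,0,0],25],[[0,0,0],[0,0,0],25],[[0,0,0],[0,0,0],25],[[0,0,0],[0,0,0],25],[[0,0,0],[0,0,0],25],[[0,0,0],[0,0,0],25]])

```text
time: 19.3
tool_pos: [0.6286, 0.0726, 0.0855]
ee_rot: [2.347, 2.088, 0.0]
ft_force: [-2.4, 1.0, 0.7]
width: 0.0289
grip_force: 51.2
```

```bash
python3 -c "
from f import *
avg(6)"
```

```text
19.55 tcp [0.6286 0.0725 0.0854] w 0.0294 grip 51.4 yaw 83.3 tilt [0.0002 0.0001]
mean [-3.473  0.064  1.784  0.026  0.731  0.021] sd [0.732 0.609 0.818 0.011 0.052 0.026]
```

The seat now carries the full weight. I'll ease the grip and open a little, then check that the stage stays level.

Emit:
servo_tool(series=[[[0,0,0],[0,0,0],25],[[0,0,0],[0,0,0],25],[[0,0,0],[0,0,0],31],[[0,0,0],[0,0,0],32],[[0,0,0],[0,0,0],34],[[0,0,0],[0,0,0],34],[[0,0,0],[0,0,0],34],[[0,0,0],[0,0,0],34]], grip_force=20)

```text
time: 20.55
tool_pos: [0.6287, 0.0725, 0.085]
ee_rot: [2.347, 2.088, 0.0]
ft_force: [-0.1, -0.0, 0.0]
width: 0.0341
grip_force: 0.0
```

```bash
python3 -c "
from f import *
avg(6)
a=cv2.imread('pics/s5.png')
C=cam('scene'); cv2.imwrite('pics/s6.png',cv2.resize(C[0][110:300,190:430],None,fx=3.3,fy=3.1))
C=cam('wrist')
h=cv2.cvtColor(C[0],cv2.COLOR_BGR2HSV); H,S,V=cv2.split(h)
[print(*b) for b in blobs(C,((H<12)|(H>168))&(S>70),.11,50)]
[print(*b) for b in blobs(C,(H>20)&(H<35)&(S>150),.068,20)]
"
```

```text
20.8 tcp [0.6286 0.0726 0.085 ] w 0.0335 grip 0.0 yaw 83.3 tilt [ 0.0001 -0.    ]
mean [-0.082  0.408 -0.195  0.007 -0.002  0.008] sd [0.252 0.564 0.303 0.027 0.018 0.029]
[327.  94.] 693 [0.6383 0.1536] [0.003  0.0182] 173.4
[ 53. 228.] 1202 [0.5464 0.1238] [0.0107 0.0219] 157.6
[276. 278.] 253 [0.6071 0.0815] [0.0038 0.0147] 81.5
[373. 280.] 84 [0.6503 0.0754] [0.0016 0.0115] 82.1
```

View pics/s6.png

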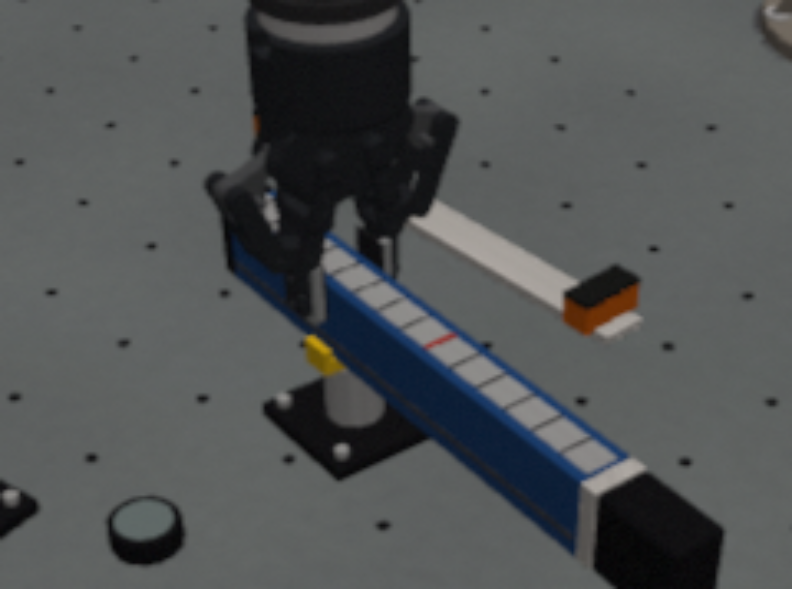

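It balances level with the grip force at zero. The red tick is unchanged at (327,94), and both cheeks show beside the stage. I'll open wide and withdraw straight up.

Emit:
servo_tool(series=[[[0,0,0],[0,0,0],50],[[0,0,0],[0,0,0],60],[[0,0,0],[0,0,0],60],[[0,0,8],[0,0,0],60],[[0,0,15],[0,0,0],60],[[0,0,25],[0,0,0],60],[[0,0,30],[0,0,0],60],[[0,0,30],[0,0,0],60]])

```text
time: 21.9
tool_pos: [0.6288, 0.0724, 0.1954]
ee_rot: [2.347, 2.087, 0.002]
ft_force: [0.9, -0.6, 0.3]
width: 0.0602
grip_force: 0.0
```

Emit:
servo_tool(series=[[[0,0,20],[0,0,0],60],[[0,0,10],[0,0,0],60],[[0,0,0],[0,0,0],60],[[0,0,0],[0,0,0],60],[[0,0,0],[0,0,0],60],[[0,0,0],[0,0,0],60],[[0,0,0],[0,0,0],60],[[0,0,0],[0,0,0],60]])

```text
time: 22.9
tool_pos: [0.6285, 0.0726, 0.2229]
ee_rot: [-2.347, -2.088, 0.0]
ft_force: [-0.3, 0.3, 0.0]
width: 0.0599
grip_force: 0.0
```

```bash
python3 -c "
from f import *
C=cam('scene'); cv2.imwrite('pics/s7.png',C[0])"
```

```text
(no output)
```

View pics/s7.png

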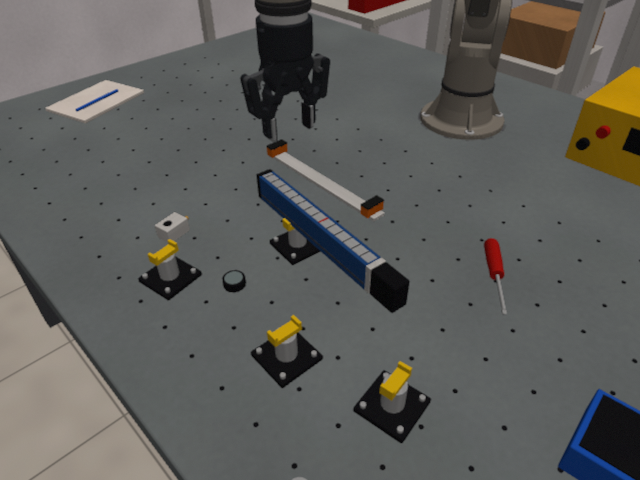

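The stage sits level on the yoke at about (295,235), the gripper is clear of it, and the lens, clamp and driver haven't moved.

```bash
python3 -c "
from bench import env
print(env.job_done())"
```

```text
the job is handed in; nothing more can be done
None
```

The stage is balanced level on the nearest yellow yoke with the gripper clear, its balance point found about 80 mm from the middle on the side away from the motor; the lens, post clamp and screwdriver were not moved, and I handed the job in at about 23 s.

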